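# Fasten the keepsake box and set its number wheels

## Task

Fasten the wooden box on the coffee table: first swing its wire bail, which lies folded over the number wheels, up and over and press it fully down at the back onto the hook; then roll the three number wheels so that 2-5-3, read from left to right from the robot's side, stands squarely uppermost. Leave the things around the box where they are.

Things in the scene. Friction and masses are not known exactly. Their poses are not given: they have to be found in the camera images.
- box: shut wooden keepsake box, 150 (x) x 210 (y) x 90 mm high, too heavy to shift; origin at the centre of its underside. x points from its front (robot side) to its back, yawed up to 0.3 rad; y to the left seen from the robot; z up. On top: a row of three number wheels near the front, 34 mm before the centre; the hinge of a wire bail across the middle; a brass hook at the back
- bail (a joint): swing bail, a rectangular loop of 6 mm wire hinged across the box; 0 would be level towards the robot (bar 25 mm in front of the front face, 117 mm above the table); starts folded that way at a slant of 0.25 to 0.6; grows as the bar is raised; pi/2 upright; 3.0: at its stop, fully down under the hook's nose. The stiff hinge holds any angle; moving the bar takes 1 to 2 N; no snap, the bar passes the nose freely
- bail_hinge (a point): middle of the bail's hinge axis (along the box's y), on the box at x = 0, y = 0, 117 mm above the table. The bail's side arms run from here at y = +-95 mm; a thin cross wire joins them 34 mm from the hinge, and passes close over the wheels, in their way, while the bail is folded
- bail_bar (a point): middle of the bail's cross bar, 100 mm from the hinge axis; moves with the bail. The bar runs along the box's y, 95 mm to each side; 6 mm thick, with a 12 mm thick wooden sleeve from 25 to 80 mm on either side of the middle
- hook_seat (a point): where the middle of the bar lies when fully home on the hook: box x = 99 mm, y = 0, 131 mm above the table. The brass hook is 12 mm wide (y), reaches from x = 78 to 101 mm and up to 145 mm above the table; the bar and sleeves on either side of it can be pressed from above
- wheel_left (a joint): left (as seen from the robot) number wheel, numerals 0 to 7 every 0.785 rad. Value = 0.785 x the number uppermost (in line with the dark ridges on the cheeks between the wheels); grows as the wheel's top moves away from the robot (the box's +x), 30 mm of rim per rad. Stops 0.25 rad beyond 0 and 7: no rolling round from 7 to 0. No clicks; stays where left; rim drag about 0.7 N, so a fingertip dragged lightly over its top rolls it
- wheel_middle (a joint): middle number wheel, numerals 0 to 7 every 0.785 rad. Value = 0.785 x the number uppermost (in line with the dark ridges on the cheeks between the wheels); grows as the wheel's top moves away from the robot (the box's +x), 30 mm of rim per rad. Stops 0.25 rad beyond 0 and 7: no rolling round from 7 to 0. No clicks; stays where left; rim drag about 0.7 N, so a fingertip dragged lightly over its top rolls it
- wheel_right (a joint): right (as seen from the robot) number wheel, numerals 0 to 7 every 0.785 rad. Value = 0.785 x the number uppermost (in line with the dark ridges on the cheeks between the wheels); grows as the wheel's top moves away from the robot (the box's +x), 30 mm of rim per rad. Stops 0.25 rad beyond 0 and 7: no rolling round from 7 to 0. No clicks; stays where left; rim drag about 0.7 N, so a fingertip dragged lightly over its top rolls it
- wheel_left_top (a point): highest point of the left wheel's rim, where the set number stands; fixed on the box, 108 mm above the table. Light wood wheel, 60 mm diameter, 24 mm wide, axle along the box's y, 46 mm between wheel centres; its top 18 mm stand out of the box. Numerals upright as read from the robot's side. The 6 mm thick brass cheeks between wheels end lower, at 106 mm
- wheel_middle_top (a point): highest point of the middle wheel's rim, where the set number stands; fixed on the box, 108 mm above the table. Light wood wheel, 60 mm diameter, 24 mm wide, axle along the box's y, 46 mm between wheel centres; its top 18 mm stand out of the box. Numerals upright as read from the robot's side. The 6 mm thick brass cheeks between wheels end lower, at 106 mm
- wheel_right_top (a point): highest point of the right wheel's rim, where the set number stands; fixed on the box, 108 mm above the table. Light wood wheel, 60 mm diameter, 24 mm wide, axle along the box's y, 46 mm between wheel centres; its top 18 mm stand out of the box. Numerals upright as read from the robot's side. The 6 mm thick brass cheeks between wheels end lower, at 106 mm
- saucer: white saucer, 124 mm across, 12 mm high, beside the box; origin under its centre; leave alone
- cup: white cup with a handle, 72 mm across, 62 mm high, standing on the saucer; origin under its centre; leave alone
- remote: black remote control, 150 x 42 x 18 mm, lying beside the box; origin under its centre; leave alone
- candle_jar: amber glass candle jar, 68 mm across, 75 mm high, behind the box; origin under its centre; leave alone
- glasses_case: grey spectacle case, 60 x 160 x 40 mm, behind the box; origin under its centre; leave alone

How it is judged:
By the outcome, as a careful person would: the job done as asked, in the order asked, and still so for the second after the job is handed in, with the robot touching nothing.
It also fails if it takes over 72 s, if anything falls off the work surface, if the arm or the gripper's body presses on something with over 40 N, if the wrist force passes 120 N, or if a joint passes its speed limit or range.

## Robot

A 6-joint arm with a two-finger parallel gripper is mounted at the origin on the work surface. World frame = base frame: x ahead of the robot, y to its left, z up, the work surface at z = 0. Lengths are in mm, angles in rad, forces in N, time in s.
With the tool pointing down it reaches from about 400 to 825 mm from the base axis. Payload 7 kg.
Tool frame: the origin (TCP) lies midway between the tips of the shut fingers; the grasp point (between the pads) lies bot.hold_point_z behind it (bot.hold_point_z is the distance from the TCP to the grasp point, in mm); z points along the fingers, y is the direction in which the jaws open and shut (so a half turn about z gives the same grasp; the last joint's range is limited). The gripper opens to 88 mm and grips with 3 to 60 N. Pads are 19 mm wide; open, the fingers measure 130 mm over their backs; the gripper's body (78 mm by 193 mm) begins 47 mm behind the grasp point.
Start: joints at [-0.995, 0.359, 0.012, 0, -1.224, -0.288], TCP at [191.568, -647.223, 226.561] pointing down, gripper open.
Joint ranges: [-3.07, 3.07], [-1.43, 2.12], [-1.02, 1.25], [-3.03, 1.67], [-3.05, -0], [-3.03, 3.03]. Speed limits (rad/s): [2.39, 2.39, 3.01, 3.14, 3.14, 3.14].

## Interface

Orientations are given as a 3x3 rotation matrix whose columns are the frame's x, y, z axes.
In Python, from bench import bot gives the robot as it stands.
- The arm moves only by the tool carry_out, never from a script. Its argument "commands" is text: rows parted by semicolons, each of 7 numbers parted by spaces: the shift along the world's x, y, z in m, then the turn, a rotation vector about the world's x, y, z in rad, then the gripper command: -1 is fully open, 1 is shut, values between are in proportion. A call has 1 to 12 rows; each row shifts and turns the commanded pose from where the row before left it; what a row does not reach is not made up. A row lasts 1/8 s, in which the tool goes at most 62.5 mm and 10.7 degrees, less where a joint would pass 70% of its speed; a pose out of reach is approached as far as the arm can. A call is refused whole if a number of a shift passes 0.0625 or a number of a turn 0.188, either way. A call with a gripper value outside its range is refused whole. The fingers move at their own pace and stop on an object; "newtons" is the grip in N (left out, the last holds). Time passes only in rows, so rows that do not move let the fingers close. It gives the time, the measured TCP pose, the force and the opening at its end, in the units of the state.
- bot.read_state(): the state, without advancing time (a new reading comes with each control period).
- bot.get_image(name): name is "side" or "top"; returns a dict with "image" (420x560x3 uint8, red, green, blue), "range_z" (420x560 float32, mm along the optical axis (not along the pixel's ray), 0 where there is no reading), "mtx" (3x3 intrinsics, pixels), "k1" (the pictures are not rectified: a ray, as slopes to the right and down, at radius r is drawn at 1 + k1 r^2 times it, then the intrinsics apply), "T" (4x4, takes a point from camera to world coordinates). Camera axes: x right, y down, z forward; pixel columns grow to the right and rows downward; lengths in mm; the calibration is good to about 2 mm. A picture is of the moment at which its call begins.
- bot.close_job(): hands the job in, once; it reports no verdict.
The state is a dict: "time": time; "q": joint angles; "qvel": joint speeds; "joint_efforts": joint torques, N m; "eef_pos": TCP position; "orientation": TCP orientation; "contact_force": force on the tool from outside, world axes, zero at the start; "ft_torque": the same for the moment, N m; "grip_width": finger opening in mm.
Only numpy, scipy, OpenCV 4.12 (cv2) and the standard library are available. Lean on these libraries where they do the work, as an engineer would, in place of code of your own. Each camera call takes 0.05 s, during which the arm holds its last target.

## Working session

There is one attempt and no reset: what is moved stays moved. The work goes in short steps, Python scripts to look and compute and a tool call to move; the robot and the scene stay as the last step left them, time stands still between calls to the robot, and variables do not carry over. Pictures are saved under pics/ and viewed, and the job is handed in when it is done.

Besides the shell and the picture viewer there is one more tool, called after ">>>" as name(argument=value, ...) on one line, values as JSON. carry_out: Moves the arm, as the interface text tells. Its arguments: {"type":"object","properties":{"commands":{"type":"string"},"newtons":{"type":"number"}},"required":["commands"]}

```bash
mkdir -p pics; ls
cat > h.py <<'E'
from bench import bot
import numpy as np, cv2
def snap(n,f):
    d=bot.get_image(n); cv2.imwrite(f'pics/{f}.png',d['image'][:,:,::-1]); np.savez(f'{f}.npz',**d); return d
def ray(d,u,v):
    K=d['mtx'];k=float(d['k1']); p=np.array([(u-K[0,2])/K[0,0],(v-K[1,2])/K[1,1]]);s=p.copy()
    for _ in range(30): s=p/(1+k*(s@s))
    T=d['T']; return T[:3,3],T[:3,:3]@np.array([s[0],s[1],1])
def onz(d,u,v,z):
    o,r=ray(d,u,v); return o+r*(z-o[2])/r[2]
def atd(d,u,v):
    o,r=ray(d,u,v); return o+r*d['range_z'][int(round(v)),int(round(u))]
def proj(d,P):
    T=d['T'];c=T[:3,:3].T@(np.array(P,float)-T[:3,3]);s=c[:2]/c[2];s=s*(1+float(d['k1'])*(s@s));K=d['mtx']
    return np.array([K[0,0]*s[0]+K[0,2],K[1,1]*s[1]+K[1,2]])
E
python3 - <<'E'
from h import *
for n in('top','side'):
    d=snap(n,n+'0'); print(n,d['T'].round(3).tolist(),d['mtx'].tolist(),d['k1'])
print(bot.read_state(),bot.hold_point_z)
E
```

```text
pics
top [[0.027, -0.982, 0.184, 489.9], [-1.0, -0.027, -0.0, 43.988], [0.005, -0.184, -0.983, 946.782], [0.0, 0.0, 0.0, 1.0]] [[478.1867035214373, 0.0, 279.4251879985256], [0.0, 478.1867035214373, 207.10590683195156], [0.0, 0.0, 1.0]] -0.14447660744664384
side [[-0.934, -0.262, 0.242, 356.445], [-0.357, 0.706, -0.612, 747.473], [-0.01, -0.658, -0.753, 987.363], [0.0, 0.0, 0.0, 1.0]] [[488.3105917781598, 0.0, 293.3504257861007], [0.0, 488.3105917781598, 207.4129706482909], [0.0, 0.0, 1.0]] 0.04557986453424087
{'time': 0.1, 'q': array([-9.94926376e-01,  3.59344958e-01,  1.11388207e-02, -2.80839783e-04,
       -1.22410971e+00, -2.88089172e-01]), 'qvel': array([-3.35933402e-04, -1.21189023e-03,  1.79052764e-03,  7.99193316e-04,
       -3.12535673e-05, -9.29081509e-05]), 'joint_efforts': array([-2.48663673e-03, -5.84164381e+01,  2.93748665e+01,  7.01536149e+00,
        1.01639368e-02, -7.06188030e-05]), 'eef_pos': array([ 191.41147573, -646.82965352,  225.69709397]), 'orientation': array([[-9.58903189e-01, -2.83732809e-01, -6.05937605e-04],
       [-2.83733400e-01,  9.58902157e-01,  1.41827453e-03],
       [ 1.78623860e-04,  1.53191271e-03, -9.99998811e-01]]), 'contact_force': array([-0.41821801, -0.19745545, -0.17049914]), 'ft_torque': array([ 0.01808019,  0.02569419, -0.00831947]), 'grip_width': 87.62758763524347} 18.8
```

View pics/top0.png

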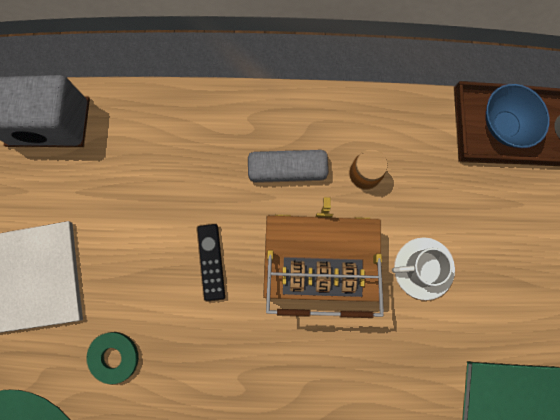

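View pics/side0.png

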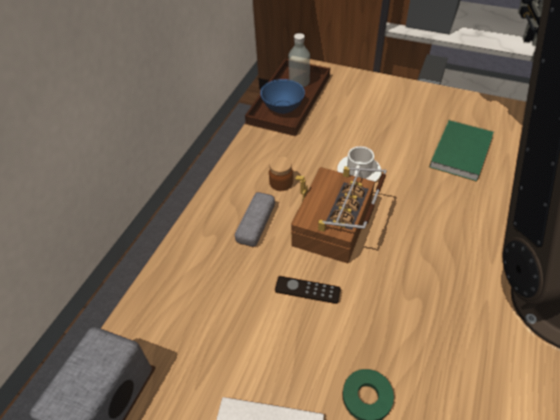

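The top view shows the box at about (265–383, 216–315), with the bail bar at row ~313 and the hook at (326, 207). The remote is to the left, the cup to the right, and the case and jar behind. Next I'll zoom in and measure.

Run:
```python
from h import *
d=np.load('top0.npz');im=d['image'][190:330,250:400,::-1]
cv2.imwrite('pics/z0.png',cv2.resize(im,None,fx=5,fy=4*1.25*0.85,interpolation=cv2.INTER_CUBIC)[:600])
s=np.load('side0.npz');im=s['image'][155:265,280:400,::-1]
cv2.imwrite('pics/zs0.png',cv2.resize(im,None,fx=5,fy=5,interpolation=cv2.INTER_CUBIC))
```

```text
(no output)
```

View pics/z0.png

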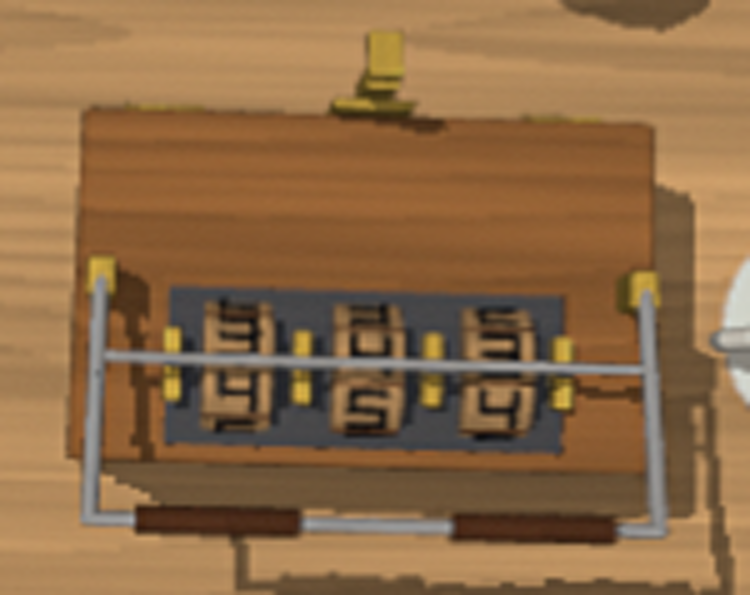

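View pics/zs0.png

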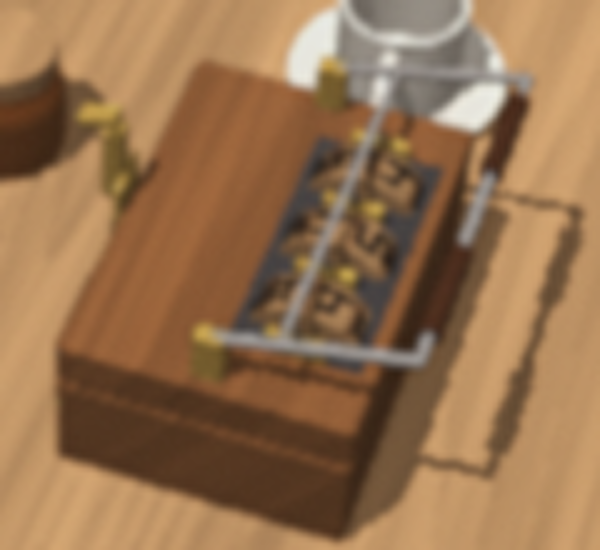

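Run:
```python
from h import *
d=np.load('top0.npz');s=np.load('side0.npz')
Z=lambda x,y:(250+(x+.5)/5-.5,190+(y+.5)/4.25-.5)
S=lambda x,y:(280+(x+.5)/5-.5,155+(y+.5)/5-.5)
bl=onz(d,*Z(83,110),90);br=onz(d,*Z(652,127),90);fl=onz(d,*Z(68,457),90)
fr=onz(d,*Z(640,472),90)
print('top corners',bl,br,fl,fr,np.linalg.norm(bl-br),np.linalg.norm(bl-fl))
print('yaw',np.arctan2(-(bl-br)[0],(bl-br)[1]))
hl=onz(d,*Z(102,258),123);hr=onz(d,*Z(645,272),123);print('hinge blocks',hl,hr)
hk=onz(d,*Z(385,55),145);print('hook',hk)
print('side corners')
for p in[(205,62),(62,350),(345,432),(470,140)]: print(onz(s,*S(*p),90))
def tri(a,b):
    o1,r1=ray(d,*a);o2,r2=ray(s,*b);A=np.stack([r1,-r2],1);t=np.linalg.lstsq(A,o2-o1,rcond=None)[0]
    p,q=o1+t[0]*r1,o2+t[1]*r2;return (p+q)/2,np.linalg.norm(p-q)
print('bar L',tri(Z(93,519),S(425,352)));print('bar R',tri(Z(655,530),S(528,80)))
print('xwire L',tri(Z(104,356),S(285,336)),'xwire R',tri(Z(648,370),S(388,77)))
print('hook',tri(Z(385,55),S(97,113)))
```

```text
top corners [634.51782519  67.4676228   90.        ] [ 632.76498155 -140.55560166   90.        ] [487.83851525  68.21480329  90.        ] [ 486.08603555 -135.44733601   90.        ] 208.03060923301956 146.68121298685867
yaw -0.008425992657484177
hinge blocks [568.2077244   58.08854142 123.        ] [ 567.15147284 -130.47848228  123.        ]
hook [650.54156437 -36.66781263 145.        ]
side corners
[ 628.12867761 -139.38678673   90.        ]
[628.6327751   69.06623212  90.        ]
[489.3317119   68.97417124  90.        ]
[ 483.3624144  -132.16469171   90.        ]
bar L (array([462.47109162,  57.29342119, 146.68010353]), np.float64(3.8259734740225912))
bar R (array([ 461.84273232, -130.03195719,  142.15621416]), np.float64(3.9452585302000105))
xwire L (array([526.52247948,  55.80440044, 129.08353789]), np.float64(3.654103096904561)) xwire R (array([ 528.28931893, -131.91793868,  119.62970978]), np.float64(1.7130745141559633))
hook (array([650.92427838, -37.13529774, 140.99518565]), np.float64(0.8356346306370239))
```

>>> carry_out(commands="0.0225 0.0552 0 0 0 0.1063 -0.1;0.0225 0.0552 0 0 0 0.1063 -0.1;0.0225 0.0552 0 0 0 0.1063 -0.1;0.0225 0.0552 0 0 0 0.1063 -0.1;0.0225 0.0552 0 0 0 0.1063 -0.1;0.0225 0.0552 0 0 0 0.1063 -0.1;0.0225 0.0552 0 0 0 0.1063 -0.1;0.0225 0.0552 0 0 0 0.1063 -0.1;0.0225 0.0552 0 0 0 0.1063 -0.1;0.0225 0.0552 0 0 0 0.1063 -0.1;0.0225 0.0552 0 0 0 0.1063 -0.1;0.0225 0.0552 0 0 0 0.1063 -0.1", newtons=8)

```text
time: 1.6
eef_pos: [461.8, 17.2, 226.7]
orientation: [[-0.003, -1.0, 0.0], [-1.0, 0.003, 0.0], [-0.0, -0.0, -1.0]]
contact_force: [1.2, -0.7, 0.9]
grip_width: 48.4
```

>>> carry_out(commands="0 -0.001 -0.03 0 0 0 -0.1;0 0 -0.03 0 0 0 -0.1;0 0 -0.025 0 0 0 -0.1;0 0 -0.012 0 0 0 -0.1;0 0 0 0 0 0 -0.1;0 0 0 0 0 0 -0.1")

```text
time: 2.35
eef_pos: [462.2, 14.3, 130.4]
orientation: [[-0.007, -1.0, 0.001], [-1.0, 0.007, 0.0], [-0.0, -0.001, -1.0]]
contact_force: [-0.3, -0.9, -0.2]
grip_width: 48.3
```

Run:
```python
from h import *
s=snap('side','side1');cv2.imwrite('pics/zs1.png',cv2.resize(s['image'][100:265,270:430,::-1],None,fx=4,fy=3.6,interpolation=cv2.INTER_CUBIC))
```

```text
(no output)
```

View pics/zs1.png

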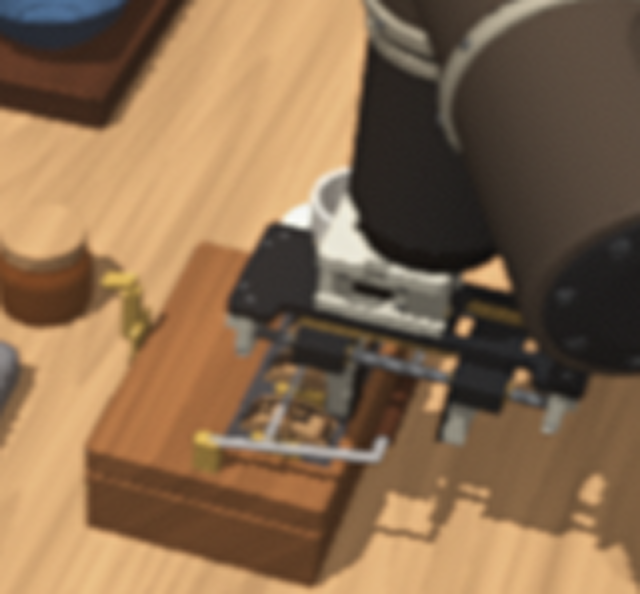

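The sleeve sits between the fingers, whose tips are at zoom (345,395) and (455,430). I'll close on it.

>>> carry_out(commands="0 0 0 0 0 0 1;0 0 0 0 0 0 1;0 0 0 0 0 0 1;0 0 0 0 0 0 1", newtons=8)

```text
time: 2.9
eef_pos: [462.9, 14.4, 130.0]
orientation: [[-0.007, -1.0, 0.003], [-1.0, 0.007, 0.0], [-0.0, -0.003, -1.0]]
contact_force: [15.1, -7.1, -6.0]
grip_width: 14.0
```

>>> carry_out(commands="0 0 0 0 0 0 1;0 0 0 0 0 0 1")

```text
time: 3.15
eef_pos: [464.3, 14.3, 130.5]
orientation: [[-0.007, -1.0, 0.005], [-1.0, 0.007, 0.0], [-0.0, -0.005, -1.0]]
contact_force: [9.4, -4.2, -3.5]
grip_width: 11.4
```

>>> carry_out(commands="0.0055 0 0.0106 0 0 0 1;0.0055 0 0.0106 0 0 0 1;0.0073 0 0.0102 0 0 0 1;0.0073 0 0.0101 0 0 0 1;0.0096 0 0.008 0 0 0 1;0.0096 0 0.0079 0 0 0 1;0.0112 0 0.0054 0 0 0 1;0.0113 0 0.0054 0 0 0 1;0.0122 0 0.0024 0 0 0 1;0.0122 0 0.0024 0 0 0 1")

```text
time: 4.4
eef_pos: [553.7, 13.6, 203.2]
orientation: [[-0.007, -1.0, -0.0], [-1.0, 0.007, -0.001], [0.001, 0.0, -1.0]]
contact_force: [-1.8, -3.3, 1.3]
grip_width: 11.9
```

Run:
```python
from h import *
print(bot.read_state()['contact_force'])
s=snap('side','side2');cv2.imwrite('pics/zs2.png',cv2.resize(s['image'][80:265,250:410,::-1],None,fx=4,fy=3.2,interpolation=cv2.INTER_CUBIC))
```

```text
[-1.82181079 -3.25352893  1.32663161]
```

View pics/zs2.png

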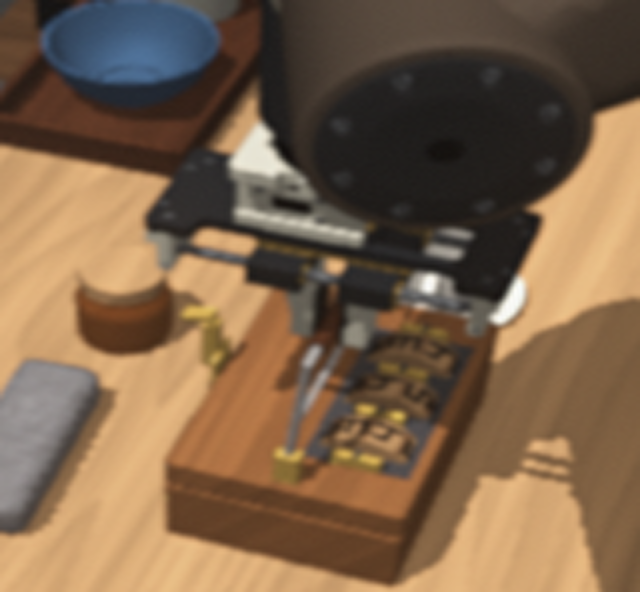

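>>> carry_out(commands="0.0125 0 -0.0004 0 0 0 1;0.0124 0 -0.0009 0 0 0 1;0.0120 0 -0.003 0 0 0 1;0.0118 0 -0.0045 0 0 0 1;0.0109 0 -0.0059 0 0 0 1;0.0103 0 -0.0072 0 0 0 1;0.0092 0 -0.0084 0 0 0 1;0.0081 0 -0.0096 0 0 0 1;0.0069 0 -0.0104 0 0 0 1;0.0054 0 -0.0112 0 0 0 1")

```text
time: 5.7
eef_pos: [653.2, 14.4, 140.2]
orientation: [[-0.007, -1.0, 0.0], [-1.0, 0.007, 0.0], [-0.0, -0.0, -1.0]]
contact_force: [-0.4, -1.2, 0.2]
grip_width: 11.2
```

>>> carry_out(commands="0.0035 0 -0.008 0 0 0 1;0.0022 0 -0.008 0 0 0 1;0.0009 0 -0.008 0 0 0 1;0 0 -0.002 0 0 0 1;0 0 0 0 0 0 1")

```text
time: 6.32
eef_pos: [660.0, 14.3, 115.5]
orientation: [[-0.007, -1.0, 0.002], [-1.0, 0.007, 0.0], [-0.0, -0.002, -1.0]]
contact_force: [2.1, -1.1, 0.8]
grip_width: 11.5
```

>>> carry_out(commands="0 0 -0.003 0 0 0 1;0 0 0 0 0 0 1")

```text
time: 6.58
eef_pos: [660.1, 14.2, 113.7]
orientation: [[-0.007, -1.0, 0.002], [-1.0, 0.007, 0.0], [-0.0, -0.002, -1.0]]
contact_force: [-1.3, -0.3, 8.1]
grip_width: 11.7
```

>>> carry_out(commands="0 0 -0.003 0 0 0 1;0 0 0 0 0 0 1")

```text
time: 6.82
eef_pos: [660.1, 14.2, 111.0]
orientation: [[-0.007, -1.0, 0.003], [-1.0, 0.007, 0.0], [-0.0, -0.003, -1.0]]
contact_force: [-1.7, -0.4, 10.0]
grip_width: 11.6
```

>>> carry_out(commands="0 0 0 0 0 0 0.1;0 0 0 0 0 0 0.1;0 0 0.02 0 0 0 0.1;0 0 0.03 0 0 0 0.1;0 0 0.02 0 0 0 1;0 0 0 0 0 0 1;0 0 0 0 0 0 1;0 0 0 0 0 0 1")

```text
time: 7.82
eef_pos: [658.7, 14.0, 177.8]
orientation: [[-0.008, -1.0, -0.002], [-1.0, 0.008, -0.0], [0.0, 0.002, -1.0]]
contact_force: [-0.0, 0.2, 0.1]
grip_width: 4.8
```

>>> carry_out(commands="-0.002 0 -0.015 0 0 0 1;0 0 -0.015 0 0 0 1;0 0 -0.008 0 0 0 1;0 0 0 0 0 0 1")

```text
time: 8.32
eef_pos: [656.8, 14.0, 139.8]
orientation: [[-0.007, -1.0, -0.002], [-1.0, 0.007, -0.001], [0.001, 0.002, -1.0]]
contact_force: [0.1, 0.3, -0.2]
grip_width: 0.2
```

>>> carry_out(commands="0 0 -0.003 0 0 0 1;0 0 -0.003 0 0 0 1;0 0 0 0 0 0 1")

```text
time: 8.7
eef_pos: [658.0, 14.2, 137.2]
orientation: [[-0.007, -1.0, 0.002], [-1.0, 0.007, 0.0], [-0.0, -0.002, -1.0]]
contact_force: [-3.7, -0.0, 10.3]
grip_width: 0.5
```

>>> carry_out(commands="0 0 -0.003 0 0 0 1;0 0 0 0 0 0 1")

```text
time: 8.95
eef_pos: [658.1, 14.2, 136.7]
orientation: [[-0.006, -1.0, 0.004], [-1.0, 0.006, -0.0], [0.0, -0.004, -1.0]]
contact_force: [-11.4, 1.6, 24.4]
grip_width: 0.4
```

>>> carry_out(commands="0 0 0.02 0 0 0 1;0 0 0.04 0 0 0 1;-0.0625 0 0 0 0 0 1;-0.0625 0 0 0 0 0 1;-0.0625 0 0 0 0 0 1;-0.0625 0.0625 0 0 0 0 1;0 0.0625 0 0 0 0 1;0 0.0625 0 0 0 0 1;0 0.0625 0 0 0 0 1")

```text
time: 10.07
eef_pos: [425.4, 248.1, 193.2]
orientation: [[-0.007, -1.0, 0.002], [-1.0, 0.007, 0.002], [-0.002, -0.002, -1.0]]
contact_force: [1.4, 0.1, 0.2]
grip_width: 0.8
```

Run:
```python
from h import *
d=snap('top','top3');s=snap('side','side3')
cv2.imwrite('pics/z3.png',cv2.resize(d['image'][190:330,250:400,::-1],None,fx=5,fy=4,interpolation=cv2.INTER_CUBIC))
cv2.imwrite('pics/zs3.png',cv2.resize(s['image'][155:265,280:400,::-1],None,fx=5,fy=5,interpolation=cv2.INTER_CUBIC))
```

```text
(no output)
```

View pics/z3.png

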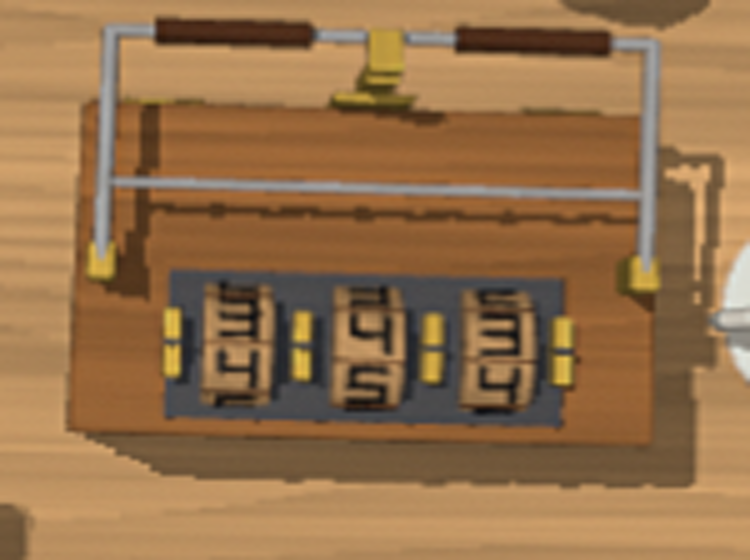

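View pics/zs3.png

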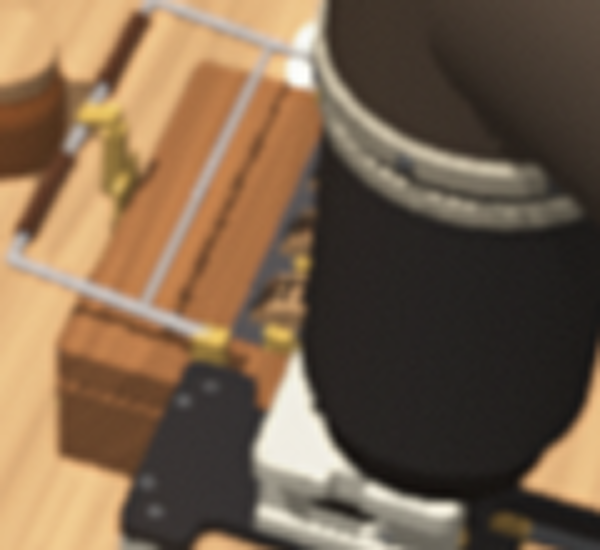

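The bar lies under the hook's nose at top-zoom (385, 35). The wheels read about 3.5, 4.4 and 3.4, with numeral dividers at zoom rows ~343, 357 and 359, against ridges at ~343–351. Next I'll unroll the readings precisely.

```bash
cat > wh.py <<'E'
from h import *
import sys
def show(f,out):
    d=dict(np.load(f+'.npz'));im=d['image'][253:302,280:366,::-1]
    cv2.imwrite(f'pics/{out}.png',cv2.resize(im,None,fx=9,fy=12,interpolation=cv2.INTER_CUBIC))
def w2i(x,y): return 280+(x+.5)/9-.5, 253+(y+.5)/12-.5
def ang(d,u,v,cx,R=30,cz=78):
    # angle from top, positive toward back (+x)
    o,r=ray(d,u,v);a=r[0]**2+r[2]**2;b=2*((o[0]-cx)*r[0]+(o[2]-cz)*r[2]);c=(o[0]-cx)**2+(o[2]-cz)**2-R*R
    t=(-b-np.sqrt(b*b-4*a*c))/(2*a);p=o+t*r;return np.arctan2(p[0]-cx,p[2]-cz),p
E
python3 -c "
from wh import *
show('top3','w3')"
```

```text
(no output)
```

View pics/w3.png

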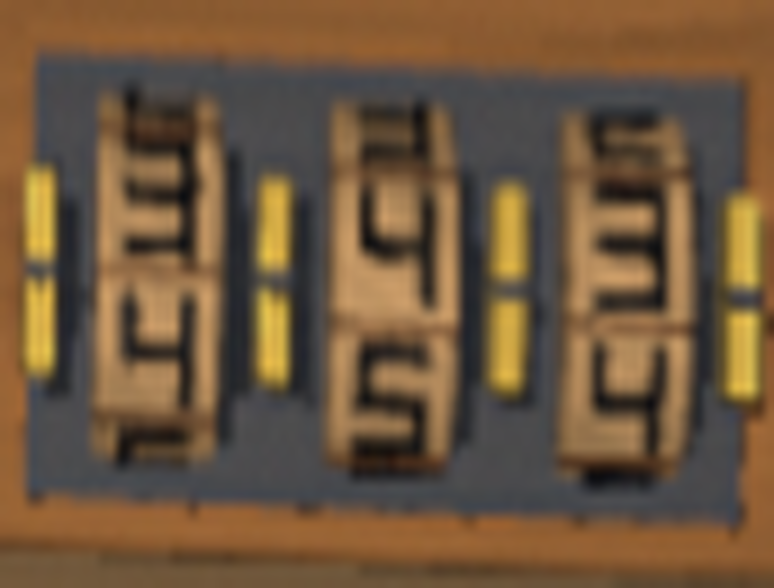

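```bash
cat >> wh.py <<'E'
def cal(d,ridges):
    P=[onz(d,*w2i(*r),106) for r in ridges];return P
def run(d,ridges,divs):
    P=cal(d,ridges);A=np.array(P);c=np.polyfit(A[:,1],A[:,0],1)
    print('ridge pts',A.round(1).tolist(),'yaw',-c[0])
    for n,dv in divs.items():
        for (x,y) in dv:
            u,v=w2i(x,y);p=onz(d,u,v,108);cx=np.polyval(c,p[1]);a,p=ang(d,u,v,cx);print(n,'deg',round(np.degrees(a),1),'units',round(a/.7854,3),'wheel top',round(cx,1),round(p[1],1))
E
python3 -c "
from wh import *
d=dict(np.load('top3.npz'))
run(d,[(40,270),(273,280),(508,289),(742,299)],{'L':[(157,128),(157,269),(157,413)],'M':[(393,165),(393,325),(393,465)],'R':[(625,172),(625,325),(625,463)]})"
```

```text
ridge pts [[527.2, 32.6, 106.0], [526.9, -12.7, 106.0], [526.6, -58.5, 106.0], [526.1, -104.4, 106.0]] yaw -0.007379293947310281
L deg 47.0 units 1.044 wheel top 527.0 10.1
L deg 1.5 units 0.033 wheel top 527.0 10.0
L deg -41.5 units -0.921 wheel top 527.0 9.2
M deg 36.2 units 0.805 wheel top 526.7 -36.2
M deg -11.3 units -0.25 wheel top 526.7 -36.0
M deg -59.7 units -1.326 wheel top 526.7 -37.6
R deg 37.1 units 0.825 wheel top 526.4 -81.9
R deg -8.7 units -0.194 wheel top 526.4 -81.2
R deg -54.2 units -1.205 wheel top 526.4 -83.1
```

>>> carry_out(commands="0.0175 -0.055 0 0 0 0 1;0.0175 -0.055 0 0 0 0 1;0.0175 -0.055 0 0 0 0 1;0.0175 -0.055 0 0 0 0 1;0.0175 -0.055 0 0 0 0 1;0.0175 -0.055 0 0 0 0 1;0 0 -0.03 0 0 0 1;0 0 -0.03 0 0 0 1;0 0 -0.01 0 0 0 1;0 0 0 0 0 0 1;0 0 0 0 0 0 1")

```text
time: 11.55
eef_pos: [531.6, -83.8, 123.4]
orientation: [[-0.007, -1.0, 0.002], [-1.0, 0.007, 0.0], [-0.0, -0.002, -1.0]]
contact_force: [0.1, -0.2, -0.0]
grip_width: 0.9
```

>>> carry_out(commands="-0.0015 0.002 -0.006 0 0 0 1;0 0 -0.006 0 0 0 1;0 0 -0.001 0 0 0 1;0 0 0 0 0 0 1;0 0 0 0 0 0 1")

```text
time: 12.18
eef_pos: [529.3, -82.1, 109.2]
orientation: [[-0.007, -1.0, 0.0], [-1.0, 0.007, -0.0], [0.0, -0.0, -1.0]]
contact_force: [0.7, -0.2, -0.8]
grip_width: 0.4
```

>>> carry_out(commands="0 0 -0.001 0 0 0 1;0 0 -0.0005 0 0 0 1;0 0 0 0 0 0 1;0 0 0 0 0 0 1")

```text
time: 12.68
eef_pos: [529.8, -82.1, 108.2]
orientation: [[-0.007, -1.0, 0.001], [-1.0, 0.007, -0.0], [0.0, -0.001, -1.0]]
contact_force: [-0.3, 0.3, 5.1]
grip_width: 0.4
```

>>> carry_out(commands="-0.0015 0 0 0 0 0 1;-0.0015 0 0 0 0 0 1;-0.0015 0 0 0 0 0 1;-0.0015 0 0 0 0 0 1;-0.0013 0 0 0 0 0 1;0 0 0 0 0 0 1;0 0 0.02 0 0 0 1;0 0 0.02 0 0 0 1;0 0 0 0 0 0 1;0 0 0 0 0 0 1")

```text
time: 13.92
eef_pos: [521.3, -82.1, 146.9]
orientation: [[-0.008, -1.0, -0.001], [-1.0, 0.008, 0.0], [-0.0, 0.001, -1.0]]
contact_force: [-0.2, 0.6, -0.6]
grip_width: 0.4
```

>>> carry_out(commands="-0.0035 0.0458 0 0 0 0 1;0 0 -0.015 0 0 0 1;0 0 -0.015 0 0 0 1;0 0 -0.006 0 0 0 1;0 0 -0.002 0 0 0 1;0 0 0 0 0 0 1;0 0 0 0 0 0 1")

```text
time: 14.8
eef_pos: [518.7, -36.5, 109.9]
orientation: [[-0.008, -1.0, 0.001], [-1.0, 0.008, 0.0], [-0.0, -0.001, -1.0]]
contact_force: [-0.2, -0.0, 0.6]
grip_width: 0.5
```

>>> carry_out(commands="0 0 -0.001 0 0 0 1;0 0 -0.001 0 0 0 1;0 0 -0.0005 0 0 0 1;0 0 0 0 0 0 1;0 0 0 0 0 0 1")

```text
time: 15.42
eef_pos: [519.0, -36.3, 107.9]
orientation: [[-0.007, -1.0, 0.001], [-1.0, 0.007, -0.0], [0.0, -0.001, -1.0]]
contact_force: [-2.0, -0.0, 5.9]
grip_width: 0.1
```

>>> carry_out(commands="0.002 0 0 0 0 0 1;0.0025 0 0 0 0 0 1;0.0025 0 0 0 0 0 1;0.0025 0 0 0 0 0 1;0.0025 0 0 0 0 0 1;0.0025 0 0 0 0 0 1;0.002 0 0 0 0 0 1;0.0012 0 0 0 0 0 1;0 0 0 0 0 0 1;0 0 0.02 0 0 0 1;0 0 0.02 0 0 0 1;0 0 0 0 0 0 1")

```text
time: 16.92
eef_pos: [536.8, -36.1, 148.2]
orientation: [[-0.007, -1.0, 0.002], [-1.0, 0.007, 0.001], [-0.001, -0.002, -1.0]]
contact_force: [0.3, -0.0, -0.0]
grip_width: 0.8
```

>>> carry_out(commands="-0.0005 0.0458 0 0 0 0 1;0 0 -0.015 0 0 0 1;0 0 -0.015 0 0 0 1;0 0 -0.007 0 0 0 1;0 0 -0.001 0 0 0 1;0 0 -0.001 0 0 0 1;0 0 -0.001 0 0 0 1;0 0 -0.0005 0 0 0 1;0 0 0 0 0 0 1;0 0 0 0 0 0 1")

```text
time: 18.18
eef_pos: [536.4, 9.2, 107.7]
orientation: [[-0.007, -1.0, 0.002], [-1.0, 0.007, -0.0], [0.0, -0.002, -1.0]]
contact_force: [-0.5, -1.8, 5.1]
grip_width: 0.2
```

>>> carry_out(commands="-0.002 0 0 0 0 0 1;-0.0025 0 0 0 0 0 1;-0.0025 0 0 0 0 0 1;-0.0025 0 0 0 0 0 1;-0.0025 0 0 0 0 0 1;-0.0025 0 0 0 0 0 1;-0.0025 0 0 0 0 0 1;-0.0013 0 0 0 0 0 1;0 0 0 0 0 0 1;0 0 0.015 0 0 0 1;0.018 0 0 0 0 0 1;0 0 0 0 0 0 1")

```text
time: 19.68
eef_pos: [536.1, 9.7, 122.3]
orientation: [[-0.008, -1.0, 0.001], [-1.0, 0.008, 0.0], [-0.0, -0.001, -1.0]]
contact_force: [-0.5, -0.5, -0.3]
grip_width: 0.5
```

>>> carry_out(commands="0 0 -0.01 0 0 0 1;0 0 -0.0035 0 0 0 1;0 0 -0.001 0 0 0 1;0 0 -0.0005 0 0 0 1;0 0 0 0 0 0 1;0 0 0 0 0 0 1")

```text
time: 20.42
eef_pos: [536.1, 9.4, 107.6]
orientation: [[-0.007, -1.0, 0.002], [-1.0, 0.007, -0.0], [0.0, -0.002, -1.0]]
contact_force: [0.6, -1.6, 8.2]
grip_width: 0.1
```

Second stroke, then withdraw and look.

>>> carry_out(commands="-0.002 0 0.0004 0 0 0 1;-0.0025 0 0 0 0 0 1;-0.0025 0 0 0 0 0 1;-0.0025 0 0 0 0 0 1;-0.0025 0 0 0 0 0 1;-0.0025 0 0 0 0 0 1;-0.0025 0 0 0 0 0 1;-0.001 0 0 0 0 0 1;0 0 0 0 0 0 1;0 0 0.03 0 0 0 1;0 0 0.03 0 0 0 1;0 0 0 0 0 0 1")

```text
time: 21.92
eef_pos: [518.2, 9.8, 168.9]
orientation: [[-0.007, -1.0, 0.004], [-1.0, 0.007, 0.001], [-0.001, -0.004, -1.0]]
contact_force: [-0.4, -0.0, -0.3]
grip_width: 0.3
```

>>> carry_out(commands="-0.02 0.06 0.01 0 0 0 1;-0.02 0.06 0.01 0 0 0 1;-0.02 0.06 0 0 0 0 1;-0.02 0.06 0 0 0 0 1;0 0 0 0 0 0 1")

```text
time: 22.55
eef_pos: [437.0, 248.3, 185.5]
orientation: [[-0.002, -1.0, -0.001], [-1.0, 0.002, -0.001], [0.001, 0.001, -1.0]]
contact_force: [0.7, -0.2, -1.4]
grip_width: 0.1
```

```bash
python3 -c "
from wh import *
snap('top','top4');show('top4','w4')"
```

```text
(no output)
```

View pics/w4.png

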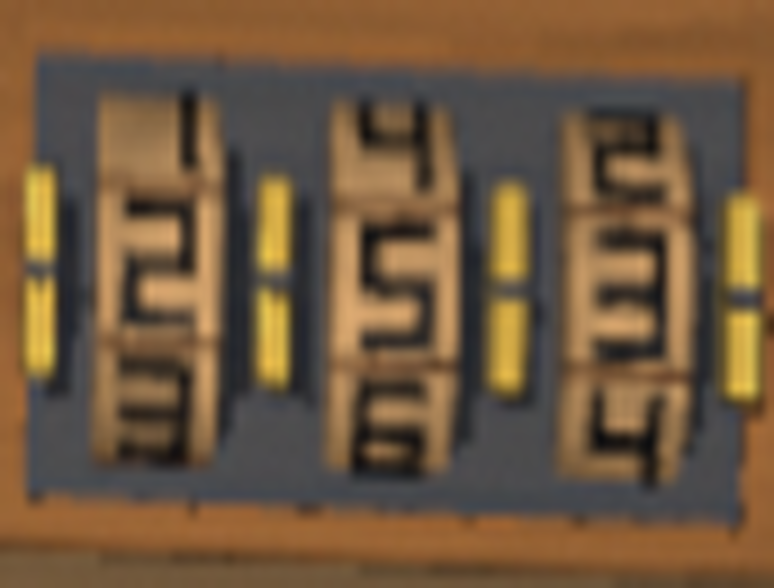

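```bash
python3 -c "
from wh import *
d=dict(np.load('top4.npz'))
for n,x0 in(('L',157),('M',393),('R',625)):
  # refine divider rows on the clear edge columns of each wheel
  pass
run(d,[(40,270),(273,280),(508,289),(742,299)],{'L':[(157,187),(157,341)],'M':[(393,206),(393,363)],'R':[(625,210),(625,374)]})"
```

```text
ridge pts [[527.2, 32.6, 106.0], [526.9, -12.7, 106.0], [526.6, -58.5, 106.0], [526.1, -104.4, 106.0]] yaw -0.007379293947310281
L deg 25.4 units 0.564 wheel top 527.0 10.1
L deg -18.6 units -0.414 wheel top 527.0 9.7
M deg 22.6 units 0.502 wheel top 526.7 -35.9
M deg -22.1 units -0.492 wheel top 526.7 -36.2
R deg 24.2 units 0.539 wheel top 526.4 -81.4
R deg -22.7 units -0.505 wheel top 526.4 -81.5
```

The numerals 2, 5 and 3 are uppermost. Middle and right are within 1° of square. Left is about 3.4° (1.8 mm) too far back, so I'll nudge it toward the robot.

>>> carry_out(commands="0.0225 -0.0597 0 0 0 0 1;0.0225 -0.0597 0 0 0 0 1;0.0225 -0.0597 -0.02 0 0 0 1;0.0225 -0.0597 -0.02 0 0 0 1;0 0 -0.025 0 0 0 1;0 0 0 0 0 0 1;0 0 0 0 0 0 1")

```text
time: 23.48
eef_pos: [524.9, 16.3, 124.6]
orientation: [[-0.007, -1.0, 0.0], [-1.0, 0.007, -0.0], [0.0, -0.0, -1.0]]
contact_force: [-0.5, 0.5, 0.2]
grip_width: 0.7
```

>>> carry_out(commands="0.003 -0.0066 -0.005 0 0 0 1;0 0 -0.0085 0 0 0 1;0 0 -0.002 0 0 0 1;0 0 -0.001 0 0 0 1;0 0 0 0 0 0 1;0 0 0 0 0 0 1")

```text
time: 24.22
eef_pos: [528.5, 10.2, 108.2]
orientation: [[-0.007, -1.0, 0.001], [-1.0, 0.007, 0.0], [-0.0, -0.001, -1.0]]
contact_force: [0.9, 0.0, 5.3]
grip_width: 0.4
```

>>> carry_out(commands="-0.0009 0 0 0 0 0 1;-0.0009 0 0 0 0 0 1;0 0 0 0 0 0 1;0 0 0 0 0 0 1;0 0 0.03 0 0 0 1;0 0 0.03 0 0 0 1;0 0 0 0 0 0 1;-0.02 0.06 0.01 0 0 0 1;-0.02 0.06 0.01 0 0 0 1;-0.02 0.06 0 0 0 0 1;-0.02 0.06 0 0 0 0 1;0 0 0 0 0 0 1")

```text
time: 25.72
eef_pos: [445.9, 249.1, 186.2]
orientation: [[-0.002, -1.0, -0.001], [-1.0, 0.002, -0.0], [0.0, 0.001, -1.0]]
contact_force: [-0.2, -0.6, -0.7]
grip_width: 0.1
```

```bash
python3 -c "
from wh import *
snap('top','top5');show('top5','w5');snap('side','side5')"
```

```text
(no output)
```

View pics/w5.png

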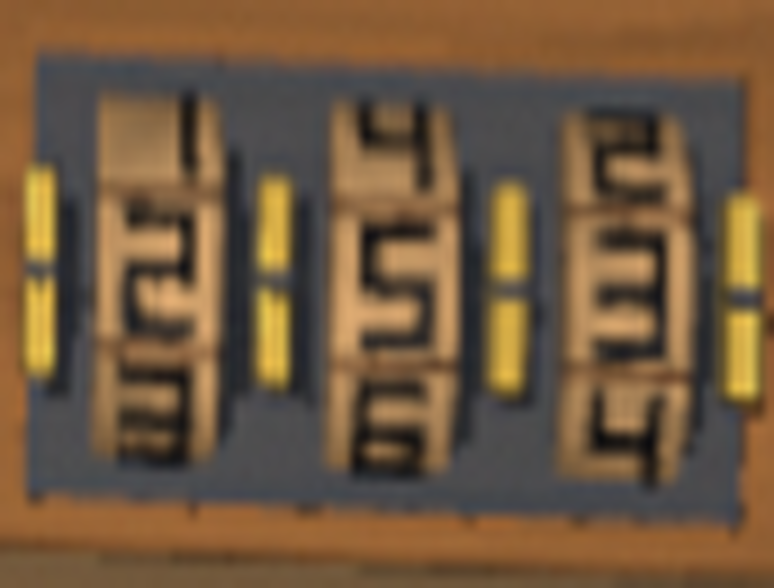

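View pics/top5.png

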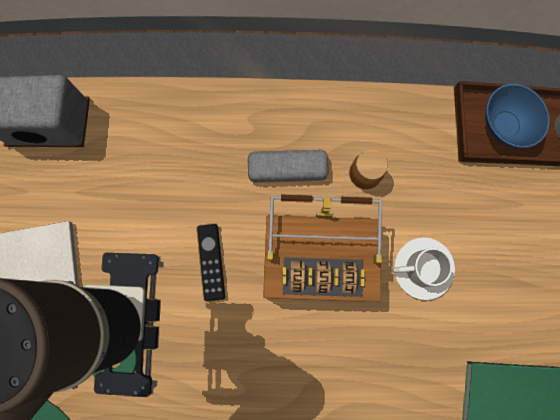

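```bash
python3 -c "
from wh import *
d=dict(np.load('top5.npz'))
run(d,[(40,270),(273,280),(508,289),(742,299)],{'L':[(157,191),(157,347)]})
a=np.load('top0.npz')['image'].astype(int);b=d['image'].astype(int)
D=np.abs(a-b).sum(2)
for n,(x0,x1,y0,y1) in dict(remote=(195,228,220,303),case=(245,332,148,188),jar=(347,392,150,185),cup=(395,457,236,302)).items(): print(n,D[y0:y1,x0:x1].mean().round(2),(D[y0:y1,x0:x1]>60).sum())
"
```

```text
ridge pts [[527.2, 32.6, 106.0], [526.9, -12.7, 106.0], [526.6, -58.5, 106.0], [526.1, -104.4, 106.0]] yaw -0.007379293947310281
L deg 24.1 units 0.536 wheel top 527.0 10.1
L deg -20.4 units -0.452 wheel top 527.0 9.7
remote 17.87 0
case 23.34 0
jar 24.69 0
cup 32.88 0
```

```bash
python3 -c "
from h import *
print(bot.close_job(),bot.read_state()['time'])"
```

```text
the job is handed in; nothing more can be done
the job is handed in; nothing more can be done
```

The box is fastened and the job is handed in, at about 26 s of the 72 s allowed.

- **Bail:** I gripped the left sleeve, swung the bail over to the back and pressed it down from above. It took 24 N with the tool tip at 137 mm, which is the expected sleeve top when the bar is home. In the last pictures the bar lies under the hook's nose.
- **Wheels:** I rolled right, middle, then left with the shut fingertips, after the bail was down. The left wheel needed one small correction. The last pictures read 2-5-3, off square by about 2° (left), 0.3° (middle) and 1° (right). The picture resolves only about 1°.
- **Surroundings:** No pixel changed markedly around the remote, cup and saucer, jar or case between the first and last pictures. The arm ended clear of everything.

No check failed. The closing grip on the bar briefly read about 15 N sideways because the jaws were slightly off centre, and it eased once they seated.

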